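Crank the purple shell under the microscope

ROBOT

A 6-joint arm with a two-finger parallel gripper is mounted at the origin on the work surface. World frame = base frame: x ahead of the robot, y to its left, z up, the work surface at z = 0. Lengths are in m, angles in rad, forces in N, time in s.
With the tool pointing down it reaches from about 0.375 to 0.975 m from the base axis. Payload 3.8 kg.
Tool frame: the origin (TCP) lies at the very end of the fingers, on their centre line; the grasp point (between the pads) lies 19 mm behind it (bot.pinch_z is the distance from the TCP to the grasp point, in m); x points along the fingers, y is the direction in which the jaws open and shut, and the axes are right-handed (so a half turn about x gives the same grasp; the last joint's range is limited). The gripper opens to 85 mm and grips with 20 to 120 N. Pads are 22 mm wide; open, the fingers measure 114 mm over their backs; the gripper's body (76 mm by 85 mm) begins 54 mm behind the grasp point. The pads swing forward as they close: fully open they stand 13 mm farther back than shut.
Start: joints at [-1.253, 0.264, 1.604, -0, 1.274, -0.037], TCP at [0.234, -0.633, 0.231] pointing down, gripper open.
Joint ranges: [-2.63, 2.63], [-0.94, 2.18], [0.31, 2.57], [-1.31, 4.45], [0, 2.66], [-2.55, 2.55]. Speed limits (rad/s): [2.57, 2.57, 3.14, 3.14, 3.14, 3.14].

INTERFACE

Orientations are given as a rotation vector (axis times angle).
In Python, from workcell import monitor, imaging, finish_job, bot gives the robot as it stands.
- The arm moves only by the tool jog_arm, never from a script. Its argument "rows" is a list of rows, each a list of 7 numbers: the shift along the tool's x, y, z in m, then the turn, a rotation vector about the tool's x, y, z in rad, then the opening in per cent of the stroke, from 0 (shut) to 100 (fully open). A call has 1 to 20 rows; each row is the pose to reach, as a shift and turn from the pose measured when the call began, along the tool's axes at that moment; what a row does not reach only later rows make up. A row lasts 1/10 s, in which the tool goes at most 50 mm and 8.59 degrees, less where a joint would pass 70% of its speed; a pose out of reach is approached as far as the arm can. A call with a gripper value outside its range is refused whole. The fingers move at their own pace and stop on an object; "force" is the grip in N (left out, the last holds). Time passes only in rows, so rows that repeat a pose let the fingers close. It gives the time, the measured TCP pose, the force and the opening at its end, in the units of the state.
- monitor.read_state(): the state, without advancing time (a new reading comes with each control period).
- imaging.read_camera(name): name is "scene" or "top" or "wrist"; returns the picture (480x640x3 uint8, blue, green, red); there is no depth.
- imaging.camera_params(name): a dict with "fx", "fy", "cx", "cy" (pixels), "k1" (the pictures are not rectified: a ray, as slopes to the right and down, at radius r is drawn at 1 + k1 r^2 times it, then the intrinsics apply), "T" (4x4, takes a point from camera to world coordinates); the wrist camera has in their place "T_tool_cam" (4x4, takes a point from camera to tool coordinates, whose origin is the TCP and whose axes are the tool frame's). Camera axes: x right, y down, z forward; pixel columns grow to the right and rows downward; lengths in m; the calibration is good to about 2 mm. A picture is of the moment at which its call begins: read the wrist's pose just before it. camera_params takes no time and is no camera call.
- finish_job(): hands the job in, once; it reports no verdict.
The state is a dict: "time": time; "q": joint angles; "joint_vel": joint speeds; "joint_torque": joint torques, N m; "tool_pos": TCP position; "tcp_rot": TCP orientation; "wrist_force": force on the tool from outside, world axes, zero at the start; "torque": the same for the moment, N m; "width": opening from 0.0 (shut) to 1.0 (fully open).
Only numpy, scipy, OpenCV 4.12 (cv2) and the standard library are available. Lean on these libraries where they do the work, as an engineer would, in place of code of your own. Each camera call takes 0.05 s, during which the arm holds its last target. There are 200 camera calls.

TASK

Firmly grip the yellow sleeve of the crank beside the shell carousel and, keeping hold of it, wind the crank until the white dish with the purple shell stands under the microscope. Then let go and leave it there.

Things in the scene. Friction and masses are not known exactly. Their poses are not given: they have to be found in the camera images.
- viewing_unit: Fixed shell-viewing unit, white base board 170 x 520 x 16 mm. Origin: on the table, on the crank's vertical axis; z up. The carousel's axis is at x 0, y -200 mm of this frame, the microscope at y -285, its pillar (270 mm tall) at y -390. The crank belt-drives the carousel: same sense of rotation, carousel angle = half the crank angle. It winds endlessly either way, needs about 2 N at the sleeve, stays where left.
- sleeve: The crank's upright yellow grip sleeve with two black bands, 24 mm in diameter, 60 mm long, spinning freely about its own upright axis; its yaw means nothing. Origin: centre of its lower end, 76 mm above the table; z runs up along it (steel cap on top ends 140 mm above the table). Its axis is 55 mm from the crank's axis. The crank arm, 22 mm wide, lies just under it, top 75 mm above the table.
- purple_dish (a point): Centre of the white dish (60 mm across, rim 64 mm above the table) with the purple pointed shell glued in; this point is 67 mm above the table and 85 mm from the carousel's axis. It turns with the carousel, a black turntable 244 mm across, top 54 mm above the table, whose three other dishes, 90 degrees apart, hold orange, cream and green shells.
- lens_spot (a point): Point straight under the microscope (black tube 38 mm across, white ring light at its foot, 119 mm above the table), at x 0, y -285 mm of the viewing unit, 67 mm above the table: the centre of the chosen dish has to stand here.

How it is judged:
On the way, in this order (a step that is already met when the one before it is completed fails the run):
1. the fingers hold the yellow sleeve (contact force between the fingers and sleeve above 4 N), for 0.2 s.
2. the purple shell's dish stands under the microscope, the sleeve still held (horizontal distance between purple_dish and lens_spot below 0.018 m and contact force between the fingers and sleeve above 4 N), for 0.1 s.
At the end, for the whole second after the job is handed in: The centre of the purple shell's dish is within 18 mm (horizontally) of the point under the microscope, the crank is at rest and the sleeve released (horizontal distance between purple_dish and lens_spot below 0.018 m and linear speed of sleeve below 0.01 m/s and contact force between the fingers and sleeve below 0.1 N); the robot touches nothing.
It fails at once if the crank moves with its sleeve out of the fingers' hold before the purple dish is near the microscope (linear speed of sleeve above 0.06 m/s and contact force between the fingers and sleeve below 0.5 N and horizontal distance between purple_dish and lens_spot above 0.035 m).
It also fails if it takes over 48 s, if anything falls off the work surface, if the arm or the gripper's body presses on something with over 40 N, if the wrist force passes 120 N, or if a joint passes its speed limit or range.

## Working session

There is one attempt and no reset: what is moved stays moved. The work goes in short steps, Python scripts to look and compute and a tool call to move; the robot and the scene stay as the last step left them, time stands still between calls to the robot, and variables do not carry over. Pictures are saved under pics/ and viewed, about 8 in all and at most 12, crops included, and the job is handed in when it is done.

Besides the shell and the picture viewer there is one more tool, called after ">>>" in YAML: its name, and indented under it one key for each argument. jog_arm: Moves the arm, as the interface text tells. Its arguments: {"type":"object","properties":{"rows":{"type":"array","items":{"type":"array","items":{"type":"number"}}},"force":{"type":"number"}},"required":["rows"]}

```bash
mkdir -p pics
python3 - <<'E'
from workcell import monitor, imaging, bot
import cv2,numpy as np
s=monitor.read_state();print(s['time'],s['tool_pos'],s['tcp_rot'],s['width'],bot.pinch_z)
for n in('top','scene'):
    cv2.imwrite(f'pics/{n}0.png',imaging.read_camera(n)); p=imaging.camera_params(n);print(n,{k:np.round(v,4).tolist() for k,v in p.items()})
print({k:np.round(v,4).tolist() for k,v in imaging.camera_params('wrist').items()})
E
```

```text
0.0 [ 0.23427241 -0.63227145  0.22996665] [ 2.02884927  0.36603844 -2.0294996 ] 1.0012211323477294 0.0187
top {'fx': 607.4799, 'fy': 607.4799, 'cx': 314.3309, 'cy': 232.4684, 'k1': -0.1812, 'T': [[0.0063, -0.9954, 0.096, 0.509], [-0.9996, -0.0035, 0.0291, 0.0018], [-0.0287, -0.0961, -0.995, 0.8767], [0.0, 0.0, 0.0, 1.0]]}
scene {'fx': 467.7642, 'fy': 467.7642, 'cx': 325.4069, 'cy': 243.0061, 'k1': -0.0461, 'T': [[-0.1472, 0.6911, -0.7076, 1.0545], [0.9891, 0.1081, -0.1002, 0.1029], [0.0072, -0.7146, -0.6995, 0.5521], [0.0, 0.0, 0.0, 1.0]]}
{'fx': 333.9679, 'fy': 333.9679, 'cx': 319.6223, 'cy': 238.3361, 'k1': -0.0298, 'T_tool_cam': [[0.0004, -0.3208, 0.9471, -0.1425], [1.0, 0.0001, -0.0004, 0.0007], [0.0001, 0.9471, 0.3208, -0.0837], [0.0, 0.0, 0.0, 1.0]]}
```

View pics/top0.png

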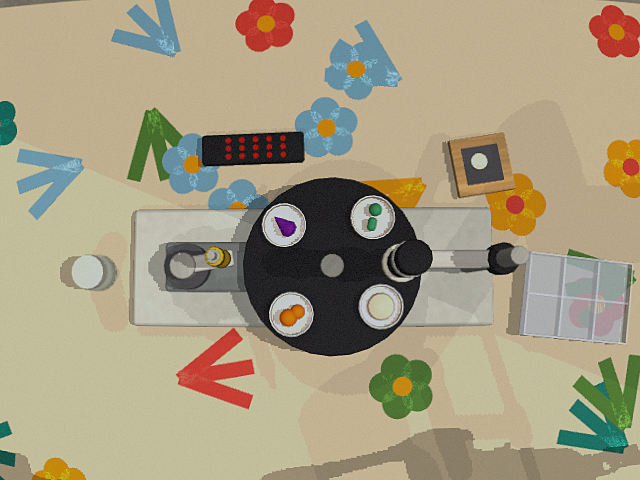

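View pics/scene0.png

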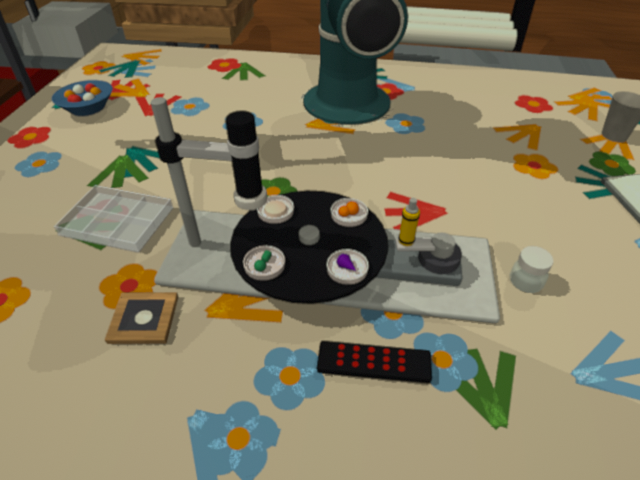

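Top view: dishes are purple (285,225), green (373,217), cream (381,307) and orange (292,314). The sleeve cap is near (222,256), the hub near (332,265), and the board corners near (135,210), (491,209), (492,325) and (134,325).

```bash
cat > h.py <<'E'
import numpy as np,cv2
from workcell import monitor, imaging, bot
from scipy.spatial.transform import Rotation as R
def K(p): return np.array([[p['fx'],0,p['cx']],[0,p['fy'],p['cy']],[0,0,1]]),np.array([p['k1'],0,0,0.])
def ray(p,uv):
    k,d=K(p); n=cv2.undistortPoints(np.array([[uv]],float),k,d)[0,0]; return np.r_[n,1]
def hit(cam,uv,z):
    p=imaging.camera_params(cam);T=p['T'] if 'T' in p else T_w(p)
    d=T[:3,:3]@ray(p,uv);o=T[:3,3];return o+d*(z-o[2])/d[2]
def T_tool():
    s=monitor.read_state();T=np.eye(4);T[:3,:3]=R.from_rotvec(s['tcp_rot']).as_matrix();T[:3,3]=s['tool_pos'];return T
def T_w(p): return T_tool()@p['T_tool_cam']
def proj(cam,X):
    p=imaging.camera_params(cam);T=p['T'] if 'T' in p else T_w(p);k,d=K(p)
    c=(np.atleast_2d(X)-T[:3,3])@T[:3,:3]
    return cv2.projectPoints(c,np.zeros(3),np.zeros(3),k,d)[0][:,0]
E
python3 - <<'E'
from h import *
for n,uv,z in [('c',(135,210),.016),('c',(491,209),.016),('c',(492,325),.016),('c',(134,325),.016),('purple',(285,225),.064),('green',(373,217),.064),('cream',(381,307),.064),('orange',(292,314),.064)]:
    print(n,hit('top',uv,z).round(4))
im=cv2.imread('pics/top0.png')[200:340,120:340];a=cv2.resize(im,None,fx=3.6,fy=3.6,interpolation=cv2.INTER_CUBIC)
cv2.imwrite('pics/c1.png',a)
T=T_tool();print(T.round(4))
E
```

```text
c [0.6241 0.2902 0.016 ]
c [ 0.6268 -0.2274  0.016 ]
c [ 0.4608 -0.2263  0.016 ]
c [0.4567 0.2869 0.016 ]
purple [0.5973 0.0652 0.064 ]
green [ 0.6085 -0.0533  0.064 ]
cream [ 0.488  -0.0638  0.064 ]
orange [0.478  0.0547 0.064 ]
[[-7.000e-04  3.474e-01 -9.377e-01  2.343e-01]
 [ 2.000e-03 -9.377e-01 -3.474e-01 -6.323e-01]
 [-1.000e+00 -2.100e-03 -1.000e-04  2.301e-01]
 [ 0.000e+00  0.000e+00  0.000e+00  1.000e+00]]
```

View pics/c1.png

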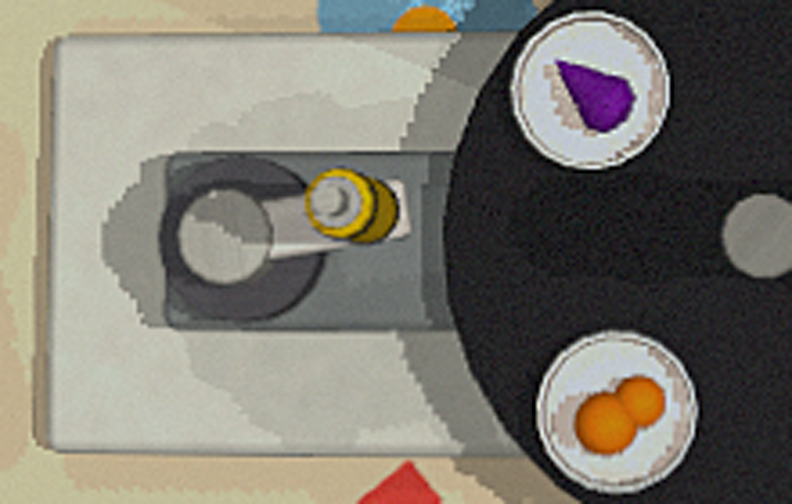

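The crop shows the yellow top ring at (341,204), i.e. (214.7,256.7) in the full picture, with the crank arm pointing right and slightly up. I'll fit the unit's pose and work out the approach move.

```bash
python3 - <<'E'
from h import *
C=np.array([.543,.0007]);yaw=.0066;u=np.array([-yaw,1])
P=C+.2*u; print('pivot',P,'lens',C-.085*u)
s=hit('top',(214.7,256.7),.136)[:2]; print('sleeve',s,'r',np.linalg.norm(s-P),'ang',np.degrees(np.arctan2(*(s-P)[::-1])))
for X in ([*s,.136],[*s,.076],[*P,.075],[*C,.06]): print(X,proj('scene',X).round(1),proj('top',X).round(1))
# hover pose: jaw y at 50deg, TCP z .25
T=T_tool()
y=np.array([np.cos(np.radians(50)),np.sin(np.radians(50)),0]);x=np.array([0,0,-1.]);G=np.c_[x,y,np.cross(x,y)]
print('turn',R.from_matrix(T[:3,:3].T@G).as_rotvec(),'shift',T[:3,:3].T@(np.r_[s,.25]-T[:3,3]))
E
python3 -c "
import cv2
a=cv2.imread('pics/scene0.png')[180:300,360:500];cv2.imwrite('pics/c2.png',cv2.resize(a,None,fx=5,fy=5,interpolation=cv2.INTER_CUBIC))"
```

```text
pivot [0.54168 0.2007 ] lens [ 0.543561 -0.0843  ]
sleeve [0.54994277 0.14616933] r 0.055153126698445444 ang -81.3837939014072
[np.float64(0.549942766061433), np.float64(0.1461693289824084), 0.136] [[408.2 209.2]] [[214.7 256.7]]
[np.float64(0.549942766061433), np.float64(0.1461693289824084), 0.076] [[402.8 240.4]] [[223.3 259.3]]
[np.float64(0.54168), np.float64(0.20070000000000002), 0.075] [[440.  241.1]] [[183.2 265.1]]
[np.float64(0.543), np.float64(0.0007), 0.06] [[306.2 234.6]] [[332.7 265.7]]
turn [-2.08867899e+00 -2.19615138e-03  1.18018052e-03] shift [-0.01861031 -0.62038638 -0.56644497]
```

View pics/c2.png

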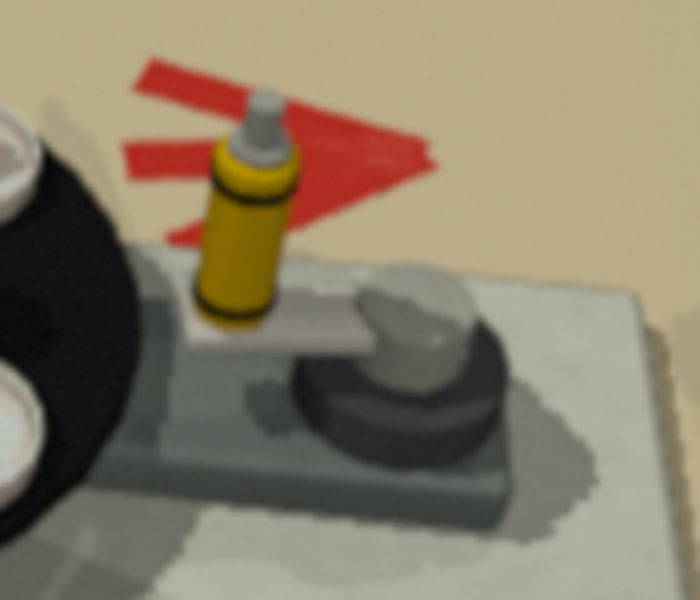

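>>> jog_arm:
  rows:
    - [-0.17, -0.03, -0.03, -0.1, 0, 0, 100]
    - [-0.17, -0.06, -0.06, -0.2, 0, 0, 100]
    - [-0.17, -0.1, -0.1, -0.3, 0, 0, 100]
    - [-0.17, -0.13, -0.13, -0.45, 0, 0, 100]
    - [-0.17, -0.62, -0.566, -2.09, 0, 0, 100]
    - [-0.17, -0.62, -0.566, -2.09, 0, 0, 100]
    - [-0.17, -0.62, -0.566, -2.09, 0, 0, 100]
    - [-0.17, -0.62, -0.566, -2.09, 0, 0, 100]
    - [-0.17, -0.62, -0.566, -2.09, 0, 0, 100]
    - [-0.17, -0.62, -0.566, -2.09, 0, 0, 100]
    - [-0.17, -0.62, -0.566, -2.09, 0, 0, 100]
    - [-0.17, -0.62, -0.566, -2.09, 0, 0, 100]
    - [-0.17, -0.62, -0.566, -2.09, 0, 0, 100]
    - [-0.17, -0.62, -0.566, -2.09, 0, 0, 100]
    - [-0.17, -0.62, -0.566, -2.09, 0, 0, 100]
    - [-0.17, -0.62, -0.566, -2.09, 0, 0, 100]
    - [-0.17, -0.62, -0.566, -2.09, 0, 0, 100]
    - [-0.17, -0.62, -0.566, -2.09, 0, 0, 100]
    - [-0.17, -0.62, -0.566, -2.09, 0, 0, 100]
    - [-0.17, -0.62, -0.566, -2.09, 0, 0, 100]

```text
time: 2.1
tool_pos: [0.5499, 0.1475, 0.4002]
tcp_rot: [0.543, 1.505, -0.542]
wrist_force: [0.4, -0.5, -0.8]
width: 1.0
```

>>> jog_arm:
  rows:
    - [0.05, 0, 0, 0, 0, 0, 100]
    - [0.1, 0, 0, 0, 0, 0, 100]
    - [0.15, 0, 0, 0, 0, 0, 100]
    - [0.15, 0, 0, 0, 0, 0, 100]
    - [0.15, 0, 0, 0, 0, 0, 100]

```text
time: 2.6
tool_pos: [0.5486, 0.1463, 0.2498]
tcp_rot: [0.543, 1.507, -0.545]
wrist_force: [0.6, 0.5, 1.4]
width: 0.998
```

Run:
```python
from h import *
print(T_tool().round(4), monitor.read_state()['q'].round(2))
s=[.5499,.1462];P=[.5417,.2007]
print(proj('wrist',[[*s,.136],[*s,.14],[*s,.076],[*P,.075],[.543,.0007,.06],[.597,.065,.064]]).round(1))
im=imaging.read_camera('wrist');cv2.imwrite('pics/w1.png',im)
```

```text
[[-5.400e-03  6.400e-01  7.683e-01  5.486e-01]
 [ 7.000e-04  7.683e-01 -6.400e-01  1.463e-01]
 [-1.000e+00 -2.900e-03 -4.600e-03  2.498e-01]
 [ 0.000e+00  0.000e+00  0.000e+00  1.000e+00]] [ 0.22  0.05  1.81  0.    1.28 -0.66]
[[320.1 234.1]
 [320.1 235.6]
 [320.1 215.3]
 [359.  172.7]
 [215.5 288.4]
 [290.7 290.5]]
```

View pics/w1.png

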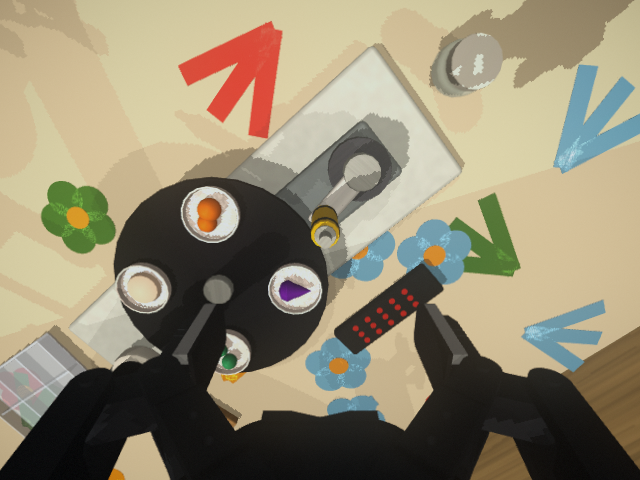

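The wrist view shows the yellow top at about (325,234), the hub at (218,290) and purple at (295,288). That is roughly 4 px right of the prediction, so the true position is about 3 mm further along tool y, which agrees with the scene camera. Descending with that correction.

>>> jog_arm:
  rows:
    - [0.04, 0.0035, 0.001, 0, 0, 0, 100]
    - [0.08, 0.0035, 0.001, 0, 0, 0, 100]
    - [0.11, 0.0035, 0.0015, 0, 0, 0, 100]
    - [0.13, 0.0035, 0.0015, 0, 0, 0, 100]
    - [0.15, 0.0035, 0.0015, 0, 0, 0, 100]
    - [0.15, 0.0035, 0.0015, 0, 0, 0, 100]
    - [0.15, 0.0035, 0.0015, 0, 0, 0, 100]

```text
time: 3.35
tool_pos: [0.5569, 0.1494, 0.1061]
tcp_rot: [0.547, 1.498, -0.54]
wrist_force: [0.4, -1.2, 0.9]
width: 0.999
```

Run:
```python
from h import *
im=imaging.read_camera('wrist');cv2.imwrite('pics/w2.png',im)
print(monitor.read_state()['wrist_force'])
```

```text
[-0.14890098  0.6638965  -0.51681853]
```

View pics/w2.png

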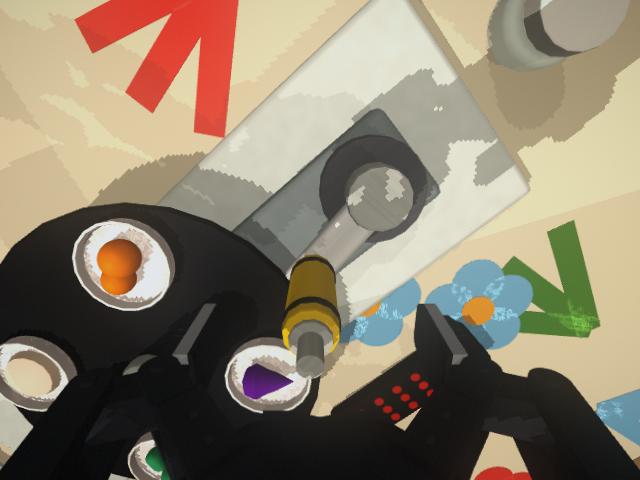

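The wrist view shows the sleeve top ring at about (312,320) and the steel stub tip at (311,365), between the open fingers.

Run:
```python
from h import *
T=T_tool();print(T.round(4))
for s in ([.5499,.1462],[.5515,.1485]): print(proj('wrist',[[*s,.136],[*s,.14],[*s,.16],[*s,.076],[.5433,.203,.09]]).round(1))
h=hit('wrist',(312,318),.136);print(h)
```

```text
[[ 0.0057  0.64    0.7683  0.557 ]
 [ 0.0032  0.7683 -0.6401  0.1495]
 [-1.      0.0061  0.0024  0.1063]
 [ 0.      0.      0.      1.    ]]
[[301.3 334.7]
 [300.8 340.9]
 [298.1 378.1]
 [305.9 271.5]
 [384.9 205.5]]
[[308.3 334.2]
 [308.  340.4]
 [306.5 377.5]
 [310.9 271.1]
 [384.9 205.5]]
[0.54677988 0.15442387 0.136     ]
```

>>> jog_arm:
  rows:
    - [0.003, -0.0025, -0.0035, 0, 0, 0, 100]
    - [0.005, -0.0025, -0.0035, 0, 0, 0, 100]
    - [0.005, -0.0025, -0.0035, 0, 0, 0, 100]
    - [0.005, -0.0025, -0.0035, 0, 0, 0, 100]

```text
time: 3.8
tool_pos: [0.5528, 0.1498, 0.1016]
tcp_rot: [0.547, 1.497, -0.539]
wrist_force: [0.5, 0.2, 0.1]
width: 0.996
```

Position is on target. Closing.

>>> jog_arm:
  rows:
    - [0, 0, 0, 0, 0, 0, 60]
    - [0, 0, 0, 0, 0, 0, 40]
    - [0, 0, 0, 0, 0, 0, 20]
    - [0, 0, 0, 0, 0, 0, 0]
    - [0, 0, 0, 0, 0, 0, 0]
    - [0, 0, 0, 0, 0, 0, 0]
    - [0, 0, 0, 0, 0, 0, 0]
    - [0, 0, 0, 0, 0, 0, 0]
    - [0, 0, 0, 0, 0, 0, 0]
    - [0, 0, 0, 0, 0, 0, 0]
    - [0, 0, 0, 0, 0, 0, 0]
    - [0, 0, 0, 0, 0, 0, 0]
  force: 60

```text
time: 5.0
tool_pos: [0.5529, 0.1497, 0.1017]
tcp_rot: [0.547, 1.497, -0.539]
wrist_force: [-1.1, -2.7, 3.4]
width: 0.264
```

Run:
```python
from h import *
im=imaging.read_camera('wrist');cv2.imwrite('pics/w3.png',im)
s=monitor.read_state();T=T_tool();print(s['time'],s['tool_pos'],s['width'],s['wrist_force'],T[:3,:3].T@s['wrist_force'])
```

```text
5.05 [0.55286711 0.14961576 0.10170048] 0.2667792105308163 [-0.1618767  -2.19951506  3.2931902 ] [-3.30055474 -1.77324427  1.29271631]
```

View pics/w3.png

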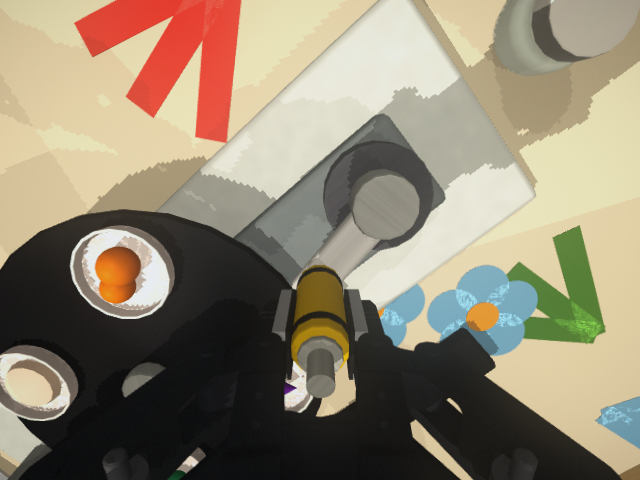

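The grip is firm: the sleeve sits between the pads at about (320,310) and the wrist force is low. Next I'll generate arc rows about the pivot.

```bash
cat > arc.py <<'E'
from h import *
import sys,json
# usage: end_angle nrows pivot_x pivot_y
end,n,px,py=map(float,sys.argv[1:5]);n=int(n);z=.1017
s=monitor.read_state();T=T_tool();P=np.array([px,py]);d=T[:2,3]-P
a0=np.degrees(np.arctan2(d[1],d[0]));
while a0<end: a0+=360
while a0-end>360: a0-=360
r0=np.linalg.norm(d);F=s['wrist_force']
e=np.r_[d/r0,0];t=np.array([e[1],-e[0],0])
print('t',s['time'],'ang',a0.round(1),'r',r0.round(4),'Frad',(F@e).round(1),'Ftan(cw)',(F@t).round(1),'Fz',F[2].round(1),'w',s['width'].round(3))
rows=[]
for a in np.radians(np.linspace(a0,end,n+1)[1:]):
    X=np.r_[P+.055*np.array([np.cos(a),np.sin(a)]),z]
    rows.append([*(np.round((T[:3,:3].T@(X-T[:3,3]))*2000)/2000),0,0,0,0])
print(json.dumps(rows))
E
python3 arc.py -150 20 .5446 .2041
```

```text
Traceback (most recent call last):
  File "arc.py", line 11, in <module>
    print('t',s['time'],'ang',a0.round(1),'r',r0.round(4),'Frad',(F@e).round(1),'Ftan(cw)',(F@t).round(1),'Fz',F[2].round(1),'w',s['width'].round(3))
                                                                                                                                 ^^^^^^^^^^^^^^^^
AttributeError: 'float' object has no attribute 'round'
```

```bash
sed -i "s/s\['width'\].round(3)/s['width']/" arc.py; python3 arc.py -150 20 .5446 .2041
```

```text
t 5.05 ang -81.4 r 0.0551 Frad 2.2 Ftan(cw) 0.5 Fz 3.3 w 0.2667792105308163
[[-0.0, -0.0025, -0.0025, 0, 0, 0, 0], [-0.0, -0.0045, -0.0045, 0, 0, 0, 0], [-0.0, -0.0065, -0.0075, 0, 0, 0, 0], [-0.0, -0.0085, -0.01, 0, 0, 0, 0], [-0.0, -0.0105, -0.0125, 0, 0, 0, 0], [-0.0, -0.012, -0.0155, 0, 0, 0, 0], [-0.0, -0.0135, -0.0185, 0, 0, 0, 0], [-0.0, -0.015, -0.0215, 0, 0, 0, 0], [-0.0, -0.016, -0.0245, 0, 0, 0, 0], [-0.0, -0.017, -0.028, 0, 0, 0, 0], [-0.0, -0.0175, -0.031, 0, 0, 0, 0], [-0.0, -0.018, -0.0345, 0, 0, 0, 0], [-0.0, -0.0185, -0.0375, 0, 0, 0, 0], [-0.0, -0.0185, -0.041, 0, 0, 0, 0], [-0.0, -0.0185, -0.044, 0, 0, 0, 0], [-0.0, -0.018, -0.0475, 0, 0, 0, 0], [-0.0005, -0.0175, -0.0505, 0, 0, 0, 0], [-0.0005, -0.017, -0.054, 0, 0, 0, 0], [-0.0005, -0.016, -0.057, 0, 0, 0, 0], [-0.0005, -0.015, -0.06, 0, 0, 0, 0]]
```

>>> jog_arm:
  rows:
    - [0, -0.0025, -0.0025, 0, 0, 0, 0]
    - [0, -0.0045, -0.0045, 0, 0, 0, 0]
    - [0, -0.0065, -0.0075, 0, 0, 0, 0]
    - [0, -0.0085, -0.01, 0, 0, 0, 0]
    - [0, -0.0105, -0.0125, 0, 0, 0, 0]
    - [0, -0.012, -0.0155, 0, 0, 0, 0]
    - [0, -0.0135, -0.0185, 0, 0, 0, 0]
    - [0, -0.015, -0.0215, 0, 0, 0, 0]
    - [0, -0.016, -0.0245, 0, 0, 0, 0]
    - [0, -0.017, -0.028, 0, 0, 0, 0]

```text
time: 6.05
tool_pos: [0.5196, 0.1534, 0.1017]
tcp_rot: [0.545, 1.497, -0.541]
wrist_force: [-1.2, -7.6, 4.2]
width: 0.261
```

```bash
python3 arc.py -186 20 .5446 .2041
```

```text
t 6.05 ang -116.3 r 0.0565 Frad 7.3 Ftan(cw) -2.3 Fz 4.2 w 0.2607355575975298
[[-0.0, 0.001, -0.0035, 0, 0, 0, 0], [-0.0, 0.0005, -0.007, 0, 0, 0, 0], [-0.0, 0.0, -0.0105, 0, 0, 0, 0], [-0.0, -0.0, -0.0135, 0, 0, 0, 0], [-0.0, 0.0, -0.017, 0, 0, 0, 0], [-0.0, 0.0005, -0.0205, 0, 0, 0, 0], [-0.0, 0.001, -0.0235, 0, 0, 0, 0], [-0.0, 0.0015, -0.027, 0, 0, 0, 0], [-0.0, 0.0025, -0.03, 0, 0, 0, 0], [-0.0, 0.0035, -0.033, 0, 0, 0, 0], [-0.0, 0.005, -0.0365, 0, 0, 0, 0], [-0.0, 0.0065, -0.0395, 0, 0, 0, 0], [-0.0, 0.008, -0.042, 0, 0, 0, 0], [-0.0, 0.01, -0.045, 0, 0, 0, 0], [-0.0, 0.012, -0.0475, 0, 0, 0, 0], [-0.0, 0.0145, -0.05, 0, 0, 0, 0], [-0.0, 0.0165, -0.0525, 0, 0, 0, 0], [-0.0, 0.019, -0.055, 0, 0, 0, 0], [-0.0, 0.0215, -0.057, 0, 0, 0, 0], [-0.0, 0.0245, -0.059, 0, 0, 0, 0]]
```

```bash
python3 arc.py -190 20 .5436 .2022
```

```text
t 6.05 ang -116.2 r 0.0544 Frad 7.3 Ftan(cw) -2.3 Fz 4.2 w 0.2607355575975298
[[-0.0, -0.0015, -0.0035, 0, 0, 0, 0], [-0.0, -0.002, -0.007, 0, 0, 0, 0], [-0.0, -0.002, -0.0105, 0, 0, 0, 0], [-0.0, -0.002, -0.014, 0, 0, 0, 0], [-0.0, -0.002, -0.0175, 0, 0, 0, 0], [-0.0, -0.0015, -0.021, 0, 0, 0, 0], [-0.0, -0.001, -0.0245, 0, 0, 0, 0], [-0.0, -0.0, -0.028, 0, 0, 0, 0], [-0.0, 0.001, -0.031, 0, 0, 0, 0], [-0.0, 0.0025, -0.0345, 0, 0, 0, 0], [-0.0, 0.004, -0.0375, 0, 0, 0, 0], [-0.0, 0.0055, -0.041, 0, 0, 0, 0], [-0.0, 0.0075, -0.044, 0, 0, 0, 0], [-0.0, 0.0095, -0.0465, 0, 0, 0, 0], [-0.0, 0.012, -0.0495, 0, 0, 0, 0], [-0.0, 0.0145, -0.052, 0, 0, 0, 0], [-0.0, 0.017, -0.0545, 0, 0, 0, 0], [-0.0, 0.0195, -0.0565, 0, 0, 0, 0], [-0.0, 0.0225, -0.0585, 0, 0, 0, 0], [-0.0, 0.0255, -0.0605, 0, 0, 0, 0]]
```

>>> jog_arm:
  rows:
    - [0, -0.0015, -0.0035, 0, 0, 0, 0]
    - [0, -0.002, -0.007, 0, 0, 0, 0]
    - [0, -0.002, -0.0105, 0, 0, 0, 0]
    - [0, -0.002, -0.014, 0, 0, 0, 0]
    - [0, -0.002, -0.0175, 0, 0, 0, 0]
    - [0, -0.0015, -0.021, 0, 0, 0, 0]
    - [0, -0.001, -0.0245, 0, 0, 0, 0]
    - [0, 0, -0.028, 0, 0, 0, 0]
    - [0, 0.001, -0.031, 0, 0, 0, 0]
    - [0, 0.0025, -0.0345, 0, 0, 0, 0]
    - [0, 0.004, -0.0375, 0, 0, 0, 0]
    - [0, 0.0055, -0.041, 0, 0, 0, 0]
    - [0, 0.0075, -0.044, 0, 0, 0, 0]
    - [0, 0.0095, -0.0465, 0, 0, 0, 0]
    - [0, 0.012, -0.0495, 0, 0, 0, 0]
    - [0, 0.0145, -0.052, 0, 0, 0, 0]
    - [0, 0.017, -0.0545, 0, 0, 0, 0]
    - [0, 0.0195, -0.0565, 0, 0, 0, 0]
    - [0, 0.0225, -0.0585, 0, 0, 0, 0]
    - [0, 0.0255, -0.0605, 0, 0, 0, 0]

```text
time: 8.05
tool_pos: [0.4877, 0.2125, 0.1016]
tcp_rot: [0.545, 1.501, -0.542]
wrist_force: [-5.5, -0.9, 7.8]
width: 0.269
```

```bash
python3 arc.py -262 20 .5436 .2022
```

```text
t 8.05 ang -190.4 r 0.0568 Frad 5.2 Ftan(cw) -1.9 Fz 7.8 w 0.26852867405403336
[[-0.0, 0.004, 0.0, 0, 0, 0, 0], [-0.0, 0.007, -0.0015, 0, 0, 0, 0], [-0.0, 0.0105, -0.0025, 0, 0, 0, 0], [-0.0, 0.0135, -0.0035, 0, 0, 0, 0], [-0.0, 0.017, -0.0045, 0, 0, 0, 0], [-0.0, 0.0205, -0.005, 0, 0, 0, 0], [-0.0, 0.0235, -0.0055, 0, 0, 0, 0], [0.0, 0.027, -0.0055, 0, 0, 0, 0], [0.0, 0.0305, -0.0055, 0, 0, 0, 0], [0.0, 0.034, -0.005, 0, 0, 0, 0], [0.0, 0.0375, -0.0045, 0, 0, 0, 0], [0.0, 0.041, -0.004, 0, 0, 0, 0], [0.0, 0.044, -0.003, 0, 0, 0, 0], [0.0, 0.0475, -0.002, 0, 0, 0, 0], [0.0, 0.0505, -0.0005, 0, 0, 0, 0], [0.0, 0.0535, 0.001, 0, 0, 0, 0], [0.0, 0.0565, 0.0025, 0, 0, 0, 0], [0.0, 0.0595, 0.0045, 0, 0, 0, 0], [0.0, 0.062, 0.0065, 0, 0, 0, 0], [0.0, 0.065, 0.009, 0, 0, 0, 0]]
```

```bash
python3 arc.py -262 20 .5412 .2022
```

```text
t 8.05 ang -190.9 r 0.0545 Frad 5.2 Ftan(cw) -2.0 Fz 7.8 w 0.26852867405403336
[[-0.0, 0.003, -0.002, 0, 0, 0, 0], [-0.0, 0.006, -0.0035, 0, 0, 0, 0], [-0.0, 0.009, -0.0045, 0, 0, 0, 0], [-0.0, 0.0125, -0.0055, 0, 0, 0, 0], [-0.0, 0.0155, -0.0065, 0, 0, 0, 0], [-0.0, 0.019, -0.007, 0, 0, 0, 0], [-0.0, 0.0225, -0.007, 0, 0, 0, 0], [0.0, 0.026, -0.0075, 0, 0, 0, 0], [0.0, 0.0295, -0.007, 0, 0, 0, 0], [0.0, 0.0325, -0.007, 0, 0, 0, 0], [0.0, 0.036, -0.0065, 0, 0, 0, 0], [0.0, 0.0395, -0.0055, 0, 0, 0, 0], [0.0, 0.0425, -0.005, 0, 0, 0, 0], [0.0, 0.046, -0.0035, 0, 0, 0, 0], [0.0, 0.049, -0.0025, 0, 0, 0, 0], [0.0, 0.052, -0.001, 0, 0, 0, 0], [0.0, 0.055, 0.001, 0, 0, 0, 0], [0.0, 0.058, 0.0025, 0, 0, 0, 0], [0.0, 0.0605, 0.005, 0, 0, 0, 0], [0.0, 0.0635, 0.007, 0, 0, 0, 0]]
```

>>> jog_arm:
  rows:
    - [0, 0.003, -0.002, 0, 0, 0, 0]
    - [0, 0.006, -0.0035, 0, 0, 0, 0]
    - [0, 0.009, -0.0045, 0, 0, 0, 0]
    - [0, 0.0125, -0.0055, 0, 0, 0, 0]
    - [0, 0.0155, -0.0065, 0, 0, 0, 0]
    - [0, 0.019, -0.007, 0, 0, 0, 0]
    - [0, 0.0225, -0.007, 0, 0, 0, 0]
    - [0, 0.026, -0.0075, 0, 0, 0, 0]
    - [0, 0.0295, -0.007, 0, 0, 0, 0]
    - [0, 0.0325, -0.007, 0, 0, 0, 0]
    - [0, 0.036, -0.0065, 0, 0, 0, 0]
    - [0, 0.0395, -0.0055, 0, 0, 0, 0]
    - [0, 0.0425, -0.005, 0, 0, 0, 0]
    - [0, 0.046, -0.0035, 0, 0, 0, 0]
    - [0, 0.049, -0.0025, 0, 0, 0, 0]
    - [0, 0.052, -0.001, 0, 0, 0, 0]
    - [0, 0.055, 0.001, 0, 0, 0, 0]
    - [0, 0.058, 0.0025, 0, 0, 0, 0]
    - [0, 0.0605, 0.005, 0, 0, 0, 0]
    - [0, 0.0635, 0.007, 0, 0, 0, 0]

```text
time: 10.05
tool_pos: [0.5342, 0.2577, 0.1018]
tcp_rot: [0.546, 1.501, -0.541]
wrist_force: [-2.7, 4.2, 3.0]
width: 0.263
```

```bash
python3 arc.py -332 20 .5412 .2022
```

```text
t 10.05 ang -262.8 r 0.056 Frad 4.5 Ftan(cw) -2.1 Fz 3.0 w 0.26301863529455854
[[0.0, 0.0015, 0.003, 0, 0, 0, 0], [0.0, 0.004, 0.0055, 0, 0, 0, 0], [0.0, 0.006, 0.008, 0, 0, 0, 0], [0.0, 0.008, 0.011, 0, 0, 0, 0], [0.0, 0.0095, 0.0135, 0, 0, 0, 0], [0.0, 0.011, 0.0165, 0, 0, 0, 0], [0.0, 0.0125, 0.0195, 0, 0, 0, 0], [0.0, 0.0135, 0.0225, 0, 0, 0, 0], [0.0, 0.0145, 0.026, 0, 0, 0, 0], [0.0, 0.0155, 0.029, 0, 0, 0, 0], [0.0, 0.016, 0.0325, 0, 0, 0, 0], [0.0, 0.0165, 0.0355, 0, 0, 0, 0], [0.0, 0.017, 0.039, 0, 0, 0, 0], [0.0, 0.017, 0.0425, 0, 0, 0, 0], [0.0, 0.0165, 0.0455, 0, 0, 0, 0], [0.0, 0.016, 0.049, 0, 0, 0, 0], [0.0, 0.0155, 0.052, 0, 0, 0, 0], [0.0, 0.015, 0.0555, 0, 0, 0, 0], [0.0, 0.014, 0.0585, 0, 0, 0, 0], [0.0, 0.013, 0.0615, 0, 0, 0, 0]]
```

Forces are small, so I'll carry on.

>>> jog_arm:
  rows:
    - [0, 0.002, 0.003, 0, 0, 0, 0]
    - [0, 0.0045, 0.0055, 0, 0, 0, 0]
    - [0, 0.0065, 0.008, 0, 0, 0, 0]
    - [0, 0.0085, 0.011, 0, 0, 0, 0]
    - [0, 0.01, 0.0135, 0, 0, 0, 0]
    - [0, 0.0115, 0.0165, 0, 0, 0, 0]
    - [0, 0.013, 0.0195, 0, 0, 0, 0]
    - [0, 0.014, 0.0225, 0, 0, 0, 0]
    - [0, 0.015, 0.026, 0, 0, 0, 0]
    - [0, 0.016, 0.029, 0, 0, 0, 0]
    - [0, 0.0165, 0.0325, 0, 0, 0, 0]
    - [0, 0.017, 0.0355, 0, 0, 0, 0]
    - [0, 0.0175, 0.039, 0, 0, 0, 0]
    - [0, 0.0175, 0.0425, 0, 0, 0, 0]
    - [0, 0.017, 0.0455, 0, 0, 0, 0]
    - [0, 0.0165, 0.049, 0, 0, 0, 0]
    - [0, 0.016, 0.052, 0, 0, 0, 0]
    - [0, 0.0155, 0.0555, 0, 0, 0, 0]
    - [0, 0.0145, 0.0585, 0, 0, 0, 0]
    - [0, 0.0135, 0.0615, 0, 0, 0, 0]

```text
time: 12.05
tool_pos: [0.5907, 0.2284, 0.1019]
tcp_rot: [0.547, 1.5, -0.54]
wrist_force: [3.9, 3.7, -0.9]
width: 0.263
```

```bash
python3 arc.py -360.7 8 .5412 .2022
python3 - <<'E'
from h import *
im=imaging.read_camera('top')[190:350,230:450];cv2.imwrite('pics/t2.png',cv2.resize(im,None,fx=3.6,fy=3.6,interpolation=cv2.INTER_CUBIC))
E
```

```text
t 12.05 ang -332.1 r 0.056 Frad 5.1 Ftan(cw) -1.5 Fz -0.9 w 0.26281324958043606
[[0.0, -0.0025, 0.0025, 0, 0, 0, 0], [0.0, -0.004, 0.006, 0, 0, 0, 0], [0.0, -0.0055, 0.0085, 0, 0, 0, 0], [0.0, -0.0075, 0.0115, 0, 0, 0, 0], [0.0, -0.01, 0.014, 0, 0, 0, 0], [0.0, -0.012, 0.017, 0, 0, 0, 0], [0.0, -0.0145, 0.019, 0, 0, 0, 0], [0.0, -0.017, 0.0215, 0, 0, 0, 0]]
```

View pics/t2.png

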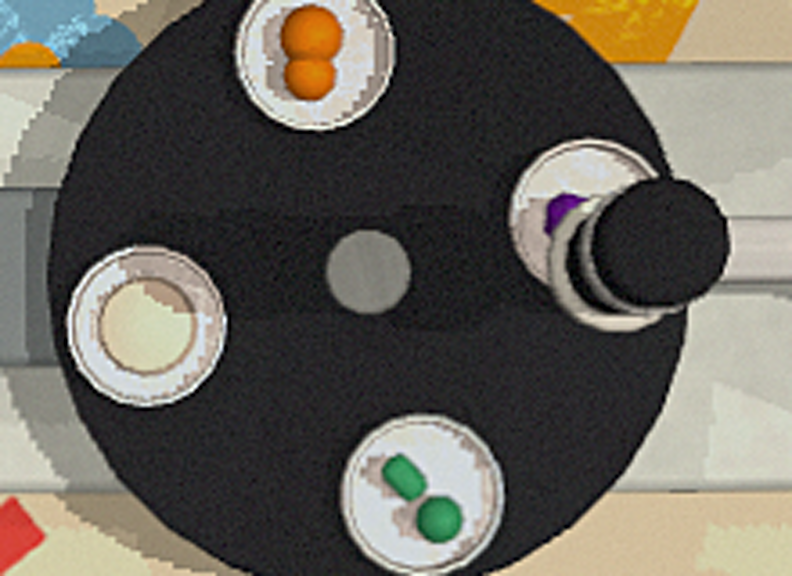

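The purple dish at crop (590,220) is approaching the microscope. Cream is at (147,326), orange at (315,52) and green at (421,495). Checking the carousel angle from these.

Run:
```python
from h import *
for uv,o in (((147,326),180),((315,52),-90),((421,495),90)):
    h=hit('top',(uv[0]/3.6+230,uv[1]/3.6+190),.064)[:2]-[.543,.0007];print(np.linalg.norm(h),(np.degrees(np.arctan2(h[1],h[0]))+o+180)%360-180)
```

```text
0.08529452138536078 -76.02555163889093
0.08498275011930569 -75.81105165942407
0.08462780026927769 -76.82114540878817
```

>>> jog_arm:
  rows:
    - [0, -0.002, 0.003, 0, 0, 0, 0]
    - [0, -0.0035, 0.006, 0, 0, 0, 0]
    - [0, -0.005, 0.0085, 0, 0, 0, 0]
    - [0, -0.007, 0.0115, 0, 0, 0, 0]
    - [0, -0.009, 0.014, 0, 0, 0, 0]
    - [0, -0.011, 0.0165, 0, 0, 0, 0]
    - [0, -0.0135, 0.0185, 0, 0, 0, 0]
    - [0, -0.0155, 0.0205, 0, 0, 0, 0]
    - [0, -0.0155, 0.0205, 0, 0, 0, 0]
    - [0, -0.0155, 0.0205, 0, 0, 0, 0]
    - [0, -0.0155, 0.0205, 0, 0, 0, 0]
    - [0, -0.0155, 0.0205, 0, 0, 0, 0]

```text
time: 13.3
tool_pos: [0.5967, 0.2025, 0.1018]
tcp_rot: [0.546, 1.499, -0.541]
wrist_force: [3.1, -0.6, 0.3]
width: 0.264
```

```bash
python3 arc.py -360.7 1 .5412 .2022
python3 - <<'E'
from h import *
im=imaging.read_camera('top')[190:350,230:450];cv2.imwrite('pics/t3.png',cv2.resize(im,None,fx=3.6,fy=3.6,interpolation=cv2.INTER_CUBIC))
E
```

```text
t 13.3 ang -359.7 r 0.0555 Frad 3.1 Ftan(cw) 0.6 Fz 0.3 w 0.26362002846257
[[0.0, -0.001, 0.0, 0, 0, 0, 0]]
```

View pics/t3.png

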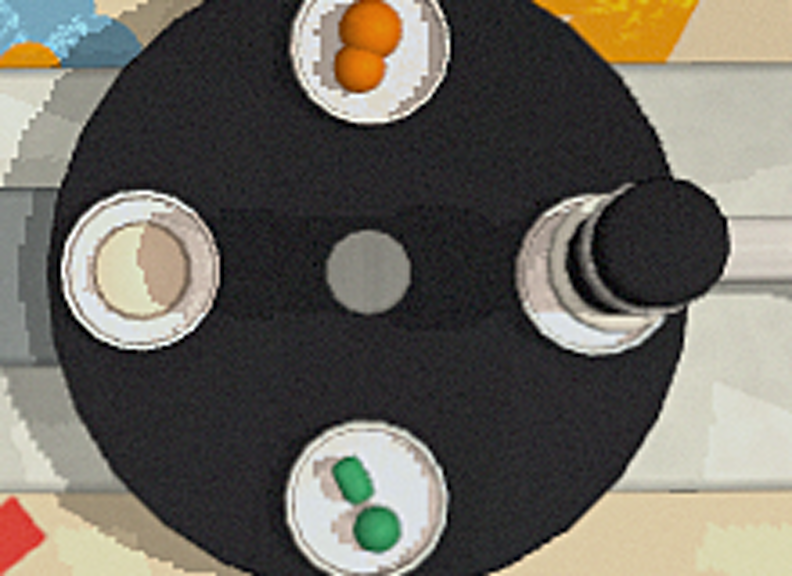

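Cream (141,270) and the hub (369,271) line up along the board's axis, and the purple dish (about (597,273)) is under the microscope. Releasing and rising.

>>> jog_arm:
  rows:
    - [0, 0, 0, 0, 0, 0, 40]
    - [0, 0, 0, 0, 0, 0, 60]
    - [0, 0, 0, 0, 0, 0, 80]
    - [0, 0, 0, 0, 0, 0, 80]
    - [0, 0, 0, 0, 0, 0, 80]
    - [0, 0, 0, 0, 0, 0, 80]
    - [-0.02, 0, 0, 0, 0, 0, 80]
    - [-0.05, 0, 0, 0, 0, 0, 80]
    - [-0.09, 0, 0, 0, 0, 0, 80]
    - [-0.13, 0, 0, 0, 0, 0, 80]
    - [-0.16, 0, 0, 0, 0, 0, 80]
    - [-0.16, 0, 0, 0, 0, 0, 80]
    - [-0.16, 0, 0, 0, 0, 0, 80]
    - [-0.16, 0, 0, 0, 0, 0, 80]
    - [-0.16, 0, 0, 0, 0, 0, 80]

```text
time: 14.85
tool_pos: [0.5951, 0.2019, 0.2595]
tcp_rot: [0.544, 1.502, -0.543]
wrist_force: [-0.5, 0.1, -0.5]
width: 0.797
```

Run:
```python
from h import *
im=imaging.read_camera('scene');cv2.imwrite('pics/s4.png',im)
t=imaging.read_camera('top')[190:350,230:450];a=cv2.imread('pics/t3.png');b=cv2.resize(t,None,fx=3.6,fy=3.6,interpolation=cv2.INTER_CUBIC)
d=cv2.absdiff(a,b);print('mean diff',d.mean(), 'frac>60',(d.max(2)>60).mean())
s=monitor.read_state();print(s['time'],s['wrist_force'],s['width'],s['tool_pos'])
```

```text
mean diff 9.28890613309016 frac>60 0.0004537563131313131
14.95 [-0.55220942  0.49608215 -0.42836399] 0.8011377888038046 [0.59531748 0.20203133 0.25985796]
```

View pics/s4.png

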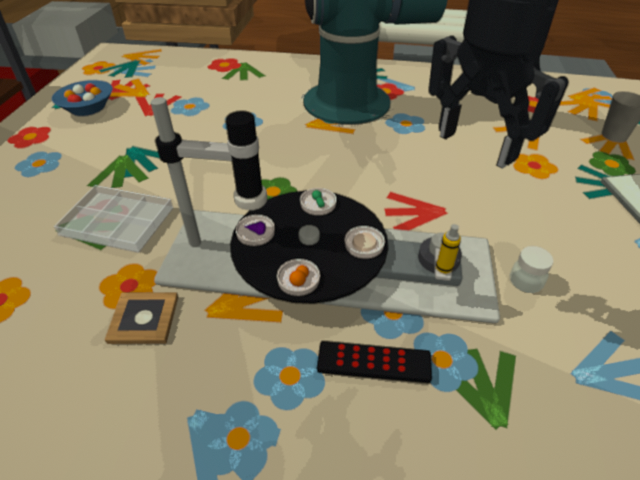

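The purple dish (255,230) sits under the ring light, the sleeve (449,252) stands free, and the gripper is well clear. Only noise differs from the picture taken before release.

```bash
python3 -c "
from workcell import finish_job
print(finish_job())"
```

```text
the job is handed in; nothing more can be done
None
```

I gripped the yellow sleeve at 60 N, wound the crank about 278° clockwise while holding it, then let go, lifted clear and handed the job in at about 15 s.

- **Alignment:** before release, the top view showed the cream dish opposite and the hub in line with the board's long axis. This puts the purple dish within a few mm of the lens spot; the limit is 18 mm. I judged it from the opposite dish, because the microscope tube hides the purple one from above.
- **After release:** the top picture had not changed beyond noise, and the scene view showed the purple dish under the ring light. The wrist force was near 0, and the gripper was 0.26 m above the table, touching nothing.
- **Disagreements:**
    - The cameras differed by 3–4 mm on the sleeve's position. I corrected for this before gripping, and moved the crank-axis estimate by about 2 mm twice from the forces felt during winding. Readings between moves were 9 N or less.
    - The sleeve's steel stub looked taller in the pictures than the stated 140 mm, so I gripped a little higher, with the fingertips at about 102 mm, to leave clearance.

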